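Reset the tripped breaker under the push-latch cover

ROBOT

A 7-joint arm with a two-finger parallel gripper is mounted at the origin on the work surface. World frame = base frame: x ahead of the robot, y to its left, z up, the work surface at z = 0. Lengths are in mm, angles in rad, forces in N, time in s.
With the tool pointing down it reaches from about 425 to 875 mm from the base axis. Payload 9.9 kg.
Tool frame: the origin (TCP) lies at the very end of the fingers, on their centre line; the grasp point (between the pads) lies 19 mm behind it; z points along the fingers, y is the direction in which the jaws open and shut (so a half turn about z gives the same grasp; the last joint's range is limited). The gripper opens to 85 mm and grips with 20 to 120 N. Pads are 22 mm wide; open, the fingers measure 114 mm over their backs; the gripper's body (76 mm by 85 mm) begins 54 mm behind the grasp point. The pads swing forward as they close: fully open they stand 13 mm farther back than shut.
Start: joints at [-1.289, 0.576, 0.025, 1.437, -0.015, 1.129, -0.057], TCP at [241.438, 630.346, 231.289] pointing down, gripper open.
Joint ranges: [-2.76, 2.76], [-0.34, 2.15], [-1.52, 1.57], [0.19, 2.46], [-1.09, 4.23], [0.17, 1.99], [-2.82, 2.82]. Speed limits (rad/s): [2.22, 2.22, 3.01, 3.01, 3.14, 3.14, 3.14].

INTERFACE

Orientations are given as a unit quaternion [w, x, y, z].
In Python, from plant import monitor, imaging, workorder gives the robot as it stands.
- The arm moves only by the tool servo_tool, never from a script. Its argument "motion" is a list of rows, each an object with "fingers": the finger opening in mm, from 0 to 85.4; "delta_pos": the shift along the tool's x, y, z in mm, a list of three; "roll": the turn about the tool's z in rad. In form: [{"fingers": fingers, "delta_pos": [dx, dy, dz], "roll": roll}, ...]. A call has exactly 10 rows; each row shifts and turns the commanded pose from where the row before left it, along the tool's axes as they then stand; what a row does not reach is not made up. A row lasts 1/10 s, in which the tool goes at most 50 mm and 8.59 degrees, less where a joint would pass 70% of its speed; a pose out of reach is approached as far as the arm can. A call is refused whole if a number of a shift passes 50 or a number of a turn 0.15, either way. A call with a gripper value outside its range is refused whole. The fingers move at their own pace and stop on an object; "grip_force" is the grip in N (left out, the last holds). Time passes only in rows, so rows that do not move let the fingers close, or fill a call up. It gives the time, the measured TCP pose, the force and the opening at its end, in the units of the state.
- monitor.state(): the state, without advancing time (a new reading comes with each control period).
- imaging.read_camera(name): name is "scene" or "top"; returns (picture, depth): 400x640x3 uint8, red, green, blue; 400x640 float32, mm along the optical axis (not along the pixel's ray), 0 where there is no reading.
- imaging.calibration(name): a dict with "fov_y" (degrees; the focal length in pixels is half the picture's height over the tangent of half this angle, whatever the lens; pixels are square), "cx", "cy" (the principal point, pixels), "k1" (the pictures are not rectified: a ray, as slopes to the right and down, at radius r is drawn at 1 + k1 r^2 times it, then the intrinsics apply), "view" (4x4, takes a point from world to camera coordinates). Camera axes: x right, y up, looking along -z (the intrinsics and any distortion apply to the point x, -y, -z); pixel columns grow to the right and rows downward; lengths in mm; the calibration is good to about 2 mm. A picture is of the moment at which its call begins. calibration takes no time and is no camera call.
- workorder.finish_job(): hands the job in, once; it reports no verdict.
The state is a dict: "time": time; "joint_positions": joint angles; "dq": joint speeds; "effort": joint torques, N m; "tcp_pos": TCP position; "tool_rot": TCP orientation; "wrist_force": force on the tool from outside, world axes, zero at the start; "wrist_torque": the same for the moment, N m; "gripper_width": finger opening in mm.
Only numpy, scipy, OpenCV 4.12 (cv2) and the standard library are available. Lean on these libraries where they do the work, as an engineer would, in place of code of your own. Each camera call takes 0.05 s, during which the arm holds its last target.

TASK

The press has stopped because one of the three push-to-reset breakers in its control box has tripped: its button stands out farther than the other two. Press the box's flush cover near its front edge to pop it open, push the tripped button fully home, then push the cover down again and press it until it latches and stays shut, flush with the box. Use only pushes of the fingers: pick nothing up, and leave the other things on the bench where they are.

Things in the scene. Friction and masses are not known exactly. Their poses are not given: they have to be found in the camera images.
- control_box: Grey enclosure, 170 (x) x 200 (y) x 74 mm, fixed on a red-brown plate 10 mm thick; its top is 84 mm above the bench. Origin on the bench under the enclosure's middle, z up, y along the hinge line. Under the cover is a recess 102 x 151 mm, its floor 38 mm below the box's top; the latch fills the 20 mm behind the middle (40 mm) of the recess's front wall.
- hinge (a point): Fixed point on the control box: middle of the cover's hinge line, level with the top of the box. Axes as the box's: y along the hinge line, z up, x from the cover's free front edge to the hinge, so the cover lies 1 to 97 mm on the -x side of the hinge, 74 mm to either side in y. The box's frame is 25 mm wide beside the cover, 38 mm in front of it and 30 mm behind the hinge.
- cover (a joint): Angle of the black plastic cover in the box's top, 96 x 148 x 5 mm, in rad: 0 is latched and flush (give or take 0.01), positive is open, the free edge swinging up and back. Pressed in, it sinks to a stop at -0.063. From latched, pressed past -0.045 and let go, it springs open to its stop at 1.65 within 1.5 s and stands there, 5 degrees past upright, its edge 97 mm above the hinge.
- press_spot (a point): Where to press: three short ribs on the cover's outer face, moving with it, 85 mm from the hinge. z is the cover's outward normal, x points to the hinge. Popping it takes about 4 N here and over 4 mm of travel (stop at 5.4 mm). From open, a spring of about 2 to 3 N resists all the way; pressed over 4 mm below flush, best to the stop, and let go, it comes back flush and latched; else it opens again.
- button_a (a joint): Travel of the tripped button, in m: 0 is fully out (tripped), 0.008 is fully home (the stop). It takes about 3 to 4 N and stays where it is pushed.
- button_a_top (a point): Middle of the top of the tripped button, a black disc 14 mm across, pushed straight down. It stands 15 mm above the recess floor when out (23 mm below the box's top), 7 mm when home. The three buttons stand in a row along the box's y, 42 mm apart, 58 mm from the hinge; the tripped one is at any of the three places. Each stands in a steel nut 21 mm across, 5 mm high.
- button_b (a joint): Travel of another breaker's button, which is home already: 0.008 m. It can stay untouched; pushing it does nothing.
- button_b_top (a point): Middle of the top of that button, 7 mm above the recess floor.
- button_c (a joint): Travel of the third breaker's button, home already: 0.008 m.
- button_c_top (a point): Middle of the top of that button, 7 mm above the recess floor.
- shield_a_mid (a point): Middle of a loose folded steel shield can, 40 x 30 x 18 mm, on the red-brown plate beside the box. To be left alone.
- shield_b_mid (a point): Middle of a smaller shield can, 30 x 26 x 14 mm, next to it. To be left alone.
- tweezers_mid (a point): Middle of loose steel tweezers, 125 mm long, lying beside the box. To be left alone.
- driver_grip (a point): Grip of a loose screwdriver, 170 mm long, lying in front of the box. To be left alone.
- board_mid (a point): Middle of a loose green circuit board, 64 x 170 x 3 mm with three large holes. To be left alone.
- dispenser_mid (a point): Middle of a loose white bottle, 64 mm across and 125 mm high. To be left alone.
- spool_mid (a point): Middle of a loose spool of solder, 64 mm across and 44 mm high. To be left alone.

How it is judged (in metres and radians):
On the way, in this order (a step that is already met when the one before it is completed fails the run):
1. the cover has popped open (value of joint cover above 1.3 rad), for 0.1 s.
2. with the cover open, the tripped button has been pushed home (value of joint button_a above 0.0068 m and value of joint cover above 0.5 rad), for 0.2 s.
At the end, for the whole second after the job is handed in: The cover is latched shut and flush (within 0.025 rad, about 2 mm at its free edge), at rest with nothing pressing on it, and all three breaker buttons are home (at least 6.8 of 8 mm) (value of joint cover between -0.025 and 0.025 rad and velocity of joint cover between -0.05 and 0.05 rad/s and value of joint each of button_a, button_b, button_c above 0.0068 m); the robot touches nothing.
It fails at once if a shield can is picked up or shifted by more than 15 mm (distance of any of shield_a_mid, shield_b_mid from where it was at the start of the episode above 0.015 m).
It fails at once if the tweezers or the screwdriver are picked up or shifted by more than 15 mm (distance of any of tweezers_mid, driver_grip from where it was at the start of the episode above 0.015 m).
It fails at once if the circuit board, the bottle or the solder spool is picked up or shifted by more than 15 mm (distance of any of board_mid, dispenser_mid, spool_mid from where it was at the start of the episode above 0.015 m).
It also fails if it takes over 58 s, if anything falls off the work surface, if the arm or the gripper's body presses on something with over 40 N, if the wrist force passes 120 N, or if a joint passes its speed limit or range.

## Working session

There is one attempt and no reset: what is moved stays moved. The work goes in short steps, Python scripts to look and compute and a tool call to move; the robot and the scene stay as the last step left them, time stands still between calls to the robot, and variables do not carry over. Pictures are saved under pics/ and viewed, and the job is handed in when it is done.

Besides the shell and the picture viewer there is one more tool, called after "Request:" as name([rows], argument=value, ...), one row to a line, values as JSON. servo_tool: Moves the arm, as the interface text tells. Its arguments: {"type":"object","properties":{"motion":{"type":"array","items":{"type":"object","properties":{"fingers":{"type":"number"},"delta_pos":{"type":"array","items":{"type":"number"}},"roll":{"type":"number"}}}},"grip_force":{"type":"number"}},"required":["motion"]}

```bash
ls; mkdir -p pics; cat > h.py <<'E'
import numpy as np, cv2
from plant import monitor, imaging, workorder
def K(c):
    f=200/np.tan(np.radians(c['fov_y'])/2); return np.array([[f,0,c['cx']],[0,f,c['cy']],[0,0,1.]]), np.array([c['k1'],0,0,0.])
def unproj(c,u,v,d):
    k,D=K(c); p=cv2.undistortPoints(np.array([[[u,v]]],float),k,D,None,None)[0,0]
    X=np.array([p[0]*d,-p[1]*d,-d,1]); return (np.linalg.inv(np.array(c['view']))@X)[:3]
def unproj_z(c,u,v,z):
    a=unproj(c,u,v,1.);b=unproj(c,u,v,1000.); t=(z-a[2])/(b[2]-a[2]); return a+t*(b-a)
def proj(c,P):
    k,D=K(c); X=(np.array(c['view'])@np.append(P,1))[:3]*[1,-1,-1]
    return cv2.projectPoints(X.reshape(1,1,3),np.zeros(3),np.zeros(3),k,D)[0][0,0]
def snap(tag):
    for n in ('scene','top'):
        p,d=imaging.read_camera(n); cv2.imwrite(f'pics/{tag}_{n}.png',p[:,:,::-1]); np.save(f'pics/{tag}_{n}.npy',d)
E
python3 - <<'E'
from h import *
snap('a'); print(monitor.state())
for n in('scene','top'): print(imaging.calibration(n))
E
```

```text
pics
{'time': 0.1, 'joint_positions': array([-1.28878628,  0.57645303,  0.0248571 ,  1.43781782, -0.01495884,
        1.12900296, -0.05650262]), 'dq': array([ 0.00125119, -0.0024288 , -0.00013391, -0.0021089 ,  0.00031331,
        0.00119605, -0.00022758]), 'effort': array([ 6.17188518e-03, -7.67308402e+01,  2.25767948e+00, -2.86602634e+01,
        1.56825356e-02,  8.64922040e-03, -2.00699719e-05]), 'tcp_pos': array([241.31817637, 629.95725973, 230.5279467 ]), 'tool_rot': array([-7.71619895e-05,  1.81867476e-01,  9.83322766e-01, -7.44411971e-04]), 'wrist_force': array([-0.04610403,  0.88299298,  0.4849825 ]), 'wrist_torque': array([ 0.03330338, -0.00899444, -0.01738724]), 'gripper_width': 85.56789834072516}
{'fov_y': 57.40460510351088, 'cx': 321.6136792914441, 'cy': 200.0106538861606, 'k1': 0.0028594471020671774, 'view': array([[-8.56634189e-01,  5.15924054e-01, -4.85856660e-04,
         3.88341187e+02],
       [-4.43549978e-01, -7.35983477e-01,  5.11460398e-01,
         3.32550614e+02],
       [ 2.63517140e-01,  4.38349965e-01,  8.59306712e-01,
        -1.09930029e+03],
       [ 0.00000000e+00,  0.00000000e+00,  0.00000000e+00,
         1.00000000e+00]])}
{'fov_y': 44.61296621159131, 'cx': 327.9029924531629, 'cy': 196.03739287307337, 'k1': 0.050047668312851894, 'view': array([[ 1.35223454e-02, -9.99892930e-01, -5.59239577e-03,
         1.50923351e+02],
       [ 9.88224398e-01,  1.25116155e-02,  1.52499176e-01,
        -5.44887717e+02],
       [-1.52412878e-01, -7.58868847e-03,  9.88287775e-01,
        -1.02472390e+03],
       [ 0.00000000e+00,  0.00000000e+00,  0.00000000e+00,
         1.00000000e+00]])}
```

View pics/a_scene.png

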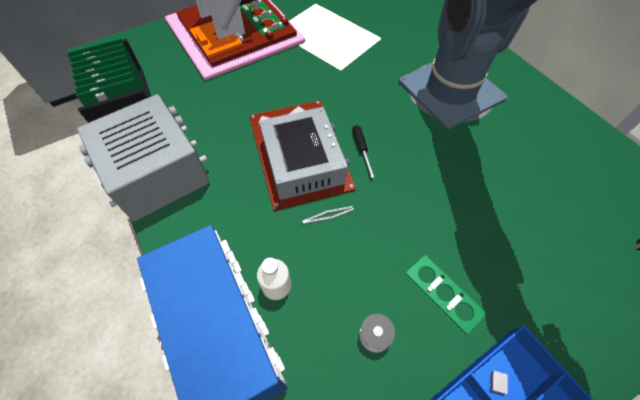

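View pics/a_top.png

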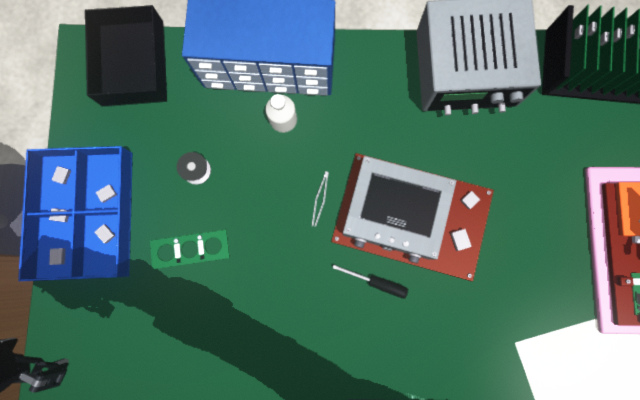

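The top view shows the grey box at about (400,208), with its ribs at (397,222) near the front edge, which faces the robot. The shield cans are to its right, the tweezers to its left and the driver in front.

```bash
python3 - <<'E'
from h import *
p=cv2.imread('pics/a_top.png'); d=np.load('pics/a_top.npy'); c=imaging.calibration('top')
cv2.imwrite('pics/a_zoom.png',cv2.resize(p[145:290,320:500],None,fx=4,fy=4,interpolation=cv2.INTER_CUBIC))
# world map of depth
k,D=K(c); vv,uu=np.mgrid[0:400,0:640]
pts=cv2.undistortPoints(np.stack([uu,vv],-1).reshape(-1,1,2).astype(float),k,D)[:,0]
X=np.c_[pts[:,0]*d.ravel(),-pts[:,1]*d.ravel(),-d.ravel(),np.ones(d.size)]
W=(np.linalg.inv(c['view'])@X.T).T[:,:3].reshape(400,640,3)
m=(W[...,2]>70)&(W[...,2]<95)
m[:, :335]=0;m[:,495:]=0;m[:150]=0;m[270:]=0
q=W[m]; print(m.sum(), np.percentile(q[:,2],[5,50,95]))
# cover: dark pixels
g=p.max(2)
mc=m&(g<60); n,l,s,ce=cv2.connectedComponentsWithStats(mc.astype(np.uint8)); i=1+np.argmax(s[1:,4]); 
for nm,mm in(('box',m),('cover',l==i)):
    mm=cv2.morphologyEx(mm.astype(np.uint8),cv2.MORPH_CLOSE,np.ones((5,5))).astype(bool)
    q=W[mm&(W[...,2]>70)&(W[...,2]<95)]; print(nm,cv2.minAreaRect(q[:,:2].astype(np.float32)),np.median(q[:,2]))
E
```

```text
7784 [82.69846783 86.08870767 89.40606878]
box ((516.9034423828125, 7.401741027832031), (201.51394653320312, 172.8066864013672), 75.36162567138672) 86.08870766602865
cover ((521.32373046875, 6.072990417480469), (143.4261016845703, 90.19354248046875), 76.02559661865234) 86.3952910434192
```

View pics/a_zoom.png

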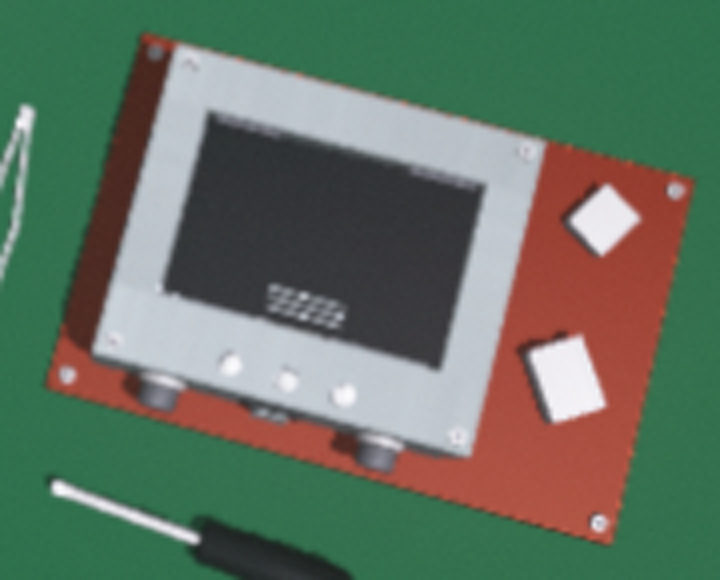

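```bash
cat >> h.py <<'E'
A=np.radians(75.6-90); BX=np.array([np.cos(A),np.sin(A),0]); BY=np.array([-np.sin(A),np.cos(A),0])
O=np.array([516.5,7.4,84.]); HG=O+55*BX
def bp(r,y,z): # point r on -x side of hinge, y, z above box top
    return HG-r*BX+y*BY+np.array([0,0,z])
def R(s=None):
    from scipy.spatial.transform import Rotation
    q=(s or monitor.state())['tool_rot']; return Rotation.from_quat([q[1],q[2],q[3],q[0]]).as_matrix()
def todelta(T):
    s=monitor.state(); r=R(s); yd=r[:,1]; a=np.arctan2(yd[1],yd[0]); t=np.arctan2(BY[1],BY[0])
    print('pos',s['tcp_pos'].round(1),'F',s['wrist_force'].round(1),'t',s['time'],'tool y deg',np.degrees(a).round(2),'roll need',round(-(t-a),4))
    print('tool z',r[:,2].round(4),'delta tool',(r.T@(T-s['tcp_pos'])).round(1),'target',T.round(1))
E
python3 - <<'E'
from h import *
ct=imaging.calibration('top')
for z in (84,86): print(unproj_z(ct,396.5,221.5,z))
for n in('scene','top'):
    c=imaging.calibration(n); p=cv2.imread(f'pics/a_{n}.png')
    for P in [O-85*BX-100*BY,O-85*BX+100*BY,O+85*BX-100*BY,O+85*BX+100*BY,bp(1,74,0),bp(1,-74,0),bp(97,74,0),bp(97,-74,0),bp(85,0,0)]:
        u=proj(c,P); cv2.circle(p,(round(u[0]),round(u[1])),1,(0,0,255),-1)
    u=proj(c,O).astype(int); cv2.imwrite(f'pics/b_{n}.png',cv2.resize(p[u[1]-70:u[1]+70,u[0]-80:u[0]+80],None,fx=4,fy=4,interpolation=cv2.INTER_CUBIC))
todelta(bp(88,0,100))
E
```

```text
[484.61518522  14.24906009  84.        ]
[484.40906333  14.51706536  86.        ]
pos [241.3 630.  230.5] F [-0.   0.9  0.5] t 0.1 tool y deg 69.04 roll need -0.1144
tool z [-4.0e-04 -1.4e-03 -1.0e+00] delta tool [-446.9 -486.6   47.3] target [484.5  15.6 184. ]
```

```bash
python3 -c "
import cv2,numpy as np
a=cv2.imread('pics/b_scene.png');b=cv2.imread('pics/b_top.png')
cv2.imwrite('pics/b2.png',cv2.resize(np.hstack([a,b]),(800,350)))"
```

```text
(no output)
```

View pics/b2.png

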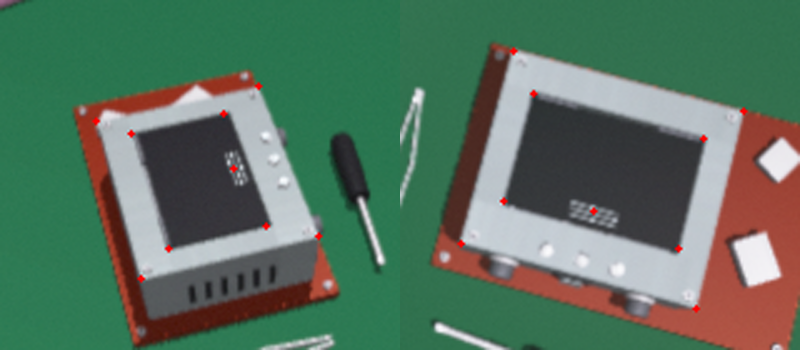

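Request:
servo_tool([
  {"fingers": 0,"delta_pos": [-24,-26,0],"roll": -0.0114},
  {"fingers": 0,"delta_pos": [-24,-26,0],"roll": -0.0114},
  {"fingers": 0,"delta_pos": [-24,-26,0],"roll": -0.0114},
  {"fingers": 0,"delta_pos": [-24,-26,0],"roll": -0.0114},
  {"fingers": 0,"delta_pos": [-24,-26,0],"roll": -0.0114},
  {"fingers": 0,"delta_pos": [-24,-26,0],"roll": -0.0114},
  {"fingers": 0,"delta_pos": [-24,-26,0],"roll": -0.0114},
  {"fingers": 0,"delta_pos": [-24,-26,0],"roll": -0.0114},
  {"fingers": 0,"delta_pos": [-24,-26,0],"roll": -0.0114},
  {"fingers": 0,"delta_pos": [-24,-26,0],"roll": -0.0114},
], grip_force=40)

```text
time: 1.1
tcp_pos: [389.4, 307.6, 231.1]
tool_rot: [-0.0, 0.125, 0.992, -0.0]
wrist_force: [-0.1, 0.1, -0.8]
gripper_width: 0.2
```

```bash
python3 -c "
from h import *
todelta(bp(88,0,40))"
```

```text
pos [389.4 307.6 231.1] F [-0.1  0.1 -0.8] t 1.1 tool y deg 75.61 roll need 0.0001
tool z [-3.e-04 -3.e-04 -1.e+00] delta tool [-164.7 -259.1  107.2] target [484.5  15.6 124. ]
```

Request:
servo_tool([
  {"fingers": 0,"delta_pos": [-20,-30,10],"roll": 0},
  {"fingers": 0,"delta_pos": [-20,-30,10],"roll": 0},
  {"fingers": 0,"delta_pos": [-20,-30,10],"roll": 0},
  {"fingers": 0,"delta_pos": [-20,-30,10],"roll": 0},
  {"fingers": 0,"delta_pos": [-20,-30,10],"roll": 0},
  {"fingers": 0,"delta_pos": [-20,-30,10],"roll": 0},
  {"fingers": 0,"delta_pos": [-20,-30,15],"roll": 0},
  {"fingers": 0,"delta_pos": [-20,-30,15],"roll": 0},
  {"fingers": 0,"delta_pos": [-4.7,-19.1,17.2],"roll": 0},
  {"fingers": 0,"delta_pos": [0,0,0],"roll": 0},
])

```text
time: 2.1
tcp_pos: [482.8, 13.6, 122.2]
tool_rot: [-0.002, 0.128, 0.992, -0.001]
wrist_force: [0.2, 0.1, 0.8]
gripper_width: 0.1
```

```bash
python3 -c "
from h import *
todelta(bp(88,0,5)); snap('c')
p=cv2.imread('pics/c_top.png');cv2.imwrite('pics/c_z.png',cv2.resize(p[120:290,300:500],None,fx=4,fy=4)[:600])"
```

```text
pos [482.8  13.6 122.2] F [0.2 0.1 0.8] t 2.1 tool y deg 75.29 roll need -0.0054
tool z [-0.0038 -0.0018 -1.    ] delta tool [-1.3  2.5 33.2] target [484.5  15.6  89. ]
```

View pics/c_z.png

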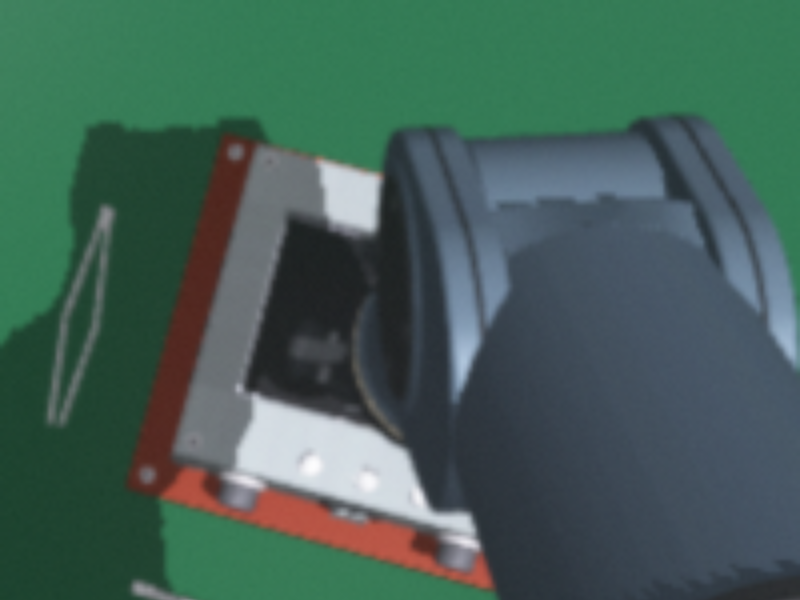

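View pics/c_scene.png

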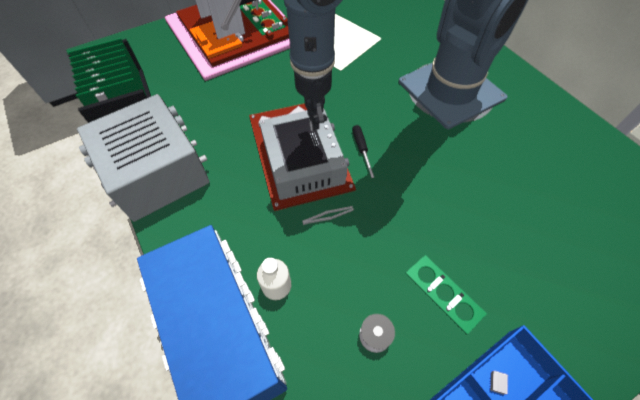

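Request:
servo_tool([
  {"fingers": 0,"delta_pos": [-6,2,8],"roll": 0},
  {"fingers": 0,"delta_pos": [0,0,8],"roll": 0},
  {"fingers": 0,"delta_pos": [0,0,8],"roll": 0},
  {"fingers": 0,"delta_pos": [0,0,4],"roll": 0},
  {"fingers": 0,"delta_pos": [0,0,2],"roll": 0},
  {"fingers": 0,"delta_pos": [0,0,2],"roll": 0},
  {"fingers": 0,"delta_pos": [0,0,0],"roll": 0},
  {"fingers": 0,"delta_pos": [0,0,0],"roll": 0},
  {"fingers": 0,"delta_pos": [0,0,0],"roll": 0},
  {"fingers": 0,"delta_pos": [0,0,0],"roll": 0},
])

```text
time: 3.2
tcp_pos: [490.5, 17.5, 92.3]
tool_rot: [0.0, 0.126, 0.992, 0.0]
wrist_force: [-0.3, -0.6, -0.6]
gripper_width: 0.0
```

```bash
python3 -c "
from h import *
todelta(bp(83,0,-5))"
```

```text
pos [490.5  17.5  92.3] F [-0.3 -0.6 -0.6] t 3.2 tool y deg 75.57 roll need -0.0006
tool z [ 3.e-04  0.e+00 -1.e+00] delta tool [ 0.3 -3.3 13.3] target [489.4  14.4  79. ]
```

Request:
servo_tool([
  {"fingers": 0,"delta_pos": [1,-3,3],"roll": 0},
  {"fingers": 0,"delta_pos": [0,0,2.5],"roll": 0},
  {"fingers": 0,"delta_pos": [0,0,2],"roll": 0},
  {"fingers": 0,"delta_pos": [0,0,1],"roll": 0},
  {"fingers": 0,"delta_pos": [0,0,1],"roll": 0},
  {"fingers": 0,"delta_pos": [0,0,1],"roll": 0},
  {"fingers": 0,"delta_pos": [0,0,1],"roll": 0},
  {"fingers": 0,"delta_pos": [0,0,1],"roll": 0},
  {"fingers": 0,"delta_pos": [0,0,0.5],"roll": 0},
  {"fingers": 0,"delta_pos": [0,0,0],"roll": 0},
])

```text
time: 4.2
tcp_pos: [488.6, 14.8, 79.3]
tool_rot: [-0.0, 0.126, 0.992, -0.0]
wrist_force: [-2.6, -1.8, 7.3]
gripper_width: 0.2
```

Request:
servo_tool([
  {"fingers": 0,"delta_pos": [0,0,0.5],"roll": 0},
  {"fingers": 0,"delta_pos": [0,0,0],"roll": 0},
  {"fingers": 0,"delta_pos": [10,0,-20],"roll": 0},
  {"fingers": 0,"delta_pos": [30,0,-20],"roll": 0},
  {"fingers": 0,"delta_pos": [30,0,-10],"roll": 0},
  {"fingers": 0,"delta_pos": [10,0,-10],"roll": 0},
  {"fingers": 0,"delta_pos": [0,0,-20],"roll": 0},
  {"fingers": 0,"delta_pos": [0,0,-20],"roll": 0},
  {"fingers": 0,"delta_pos": [0,0,-20],"roll": 0},
  {"fingers": 0,"delta_pos": [0,0,-20],"roll": 0},
])

```text
time: 5.2
tcp_pos: [411.9, 35.1, 219.7]
tool_rot: [0.001, 0.125, 0.992, 0.0]
wrist_force: [0.3, 0.6, -0.8]
gripper_width: -0.0
```

Request:
servo_tool([
  {"fingers": 0,"delta_pos": [0,30,-10],"roll": 0},
  {"fingers": 0,"delta_pos": [0,30,-10],"roll": 0},
  {"fingers": 0,"delta_pos": [0,30,0],"roll": 0},
  {"fingers": 0,"delta_pos": [0,30,0],"roll": 0},
  {"fingers": 0,"delta_pos": [0,30,0],"roll": 0},
  {"fingers": 0,"delta_pos": [0,30,0],"roll": 0},
  {"fingers": 0,"delta_pos": [0,30,0],"roll": 0},
  {"fingers": 0,"delta_pos": [0,20,0],"roll": 0},
  {"fingers": 0,"delta_pos": [0,0,0],"roll": 0},
  {"fingers": 0,"delta_pos": [0,0,0],"roll": 0},
])

```text
time: 6.2
tcp_pos: [468.7, 257.7, 238.3]
tool_rot: [-0.0, 0.125, 0.992, -0.0]
wrist_force: [0.3, -1.0, 0.3]
gripper_width: 0.3
```

```bash
python3 -c "
from h import *
todelta(bp(58,0,60)); snap('d')
p=cv2.imread('pics/d_top.png')[100:270,310:510];p=cv2.resize(p,None,fx=3,fy=3,interpolation=2)
q=cv2.imread('pics/d_scene.png')[80:220,230:390];q=cv2.resize(q,None,fx=3.64,fy=3.64,interpolation=2)[:510]
h=min(len(p),len(q));r=np.hstack([p[:h],q[:h]]);r=cv2.resize(r,(800,int(h*800/r.shape[1])));cv2.imwrite('pics/d_z.png',r)"
```

```text
pos [468.7 257.7 238.3] F [ 0.3 -1.   0.3] t 6.2 tool y deg 75.62 roll need 0.0003
tool z [-1.e-04 -3.e-04 -1.e+00] delta tool [-105.5 -230.6   94.4] target [513.6   8.1 144. ]
```

View pics/d_z.png

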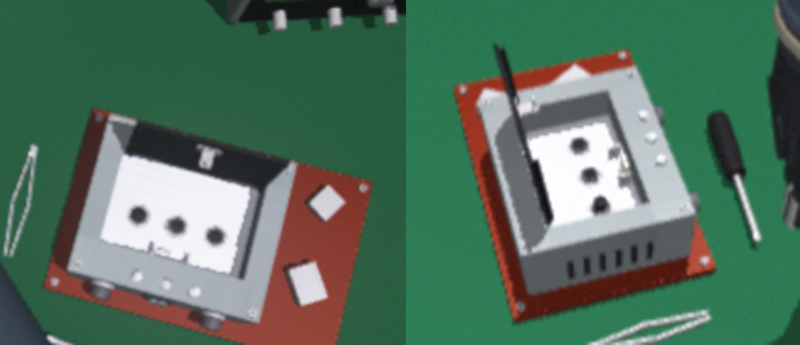

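The cover is open, and three dark buttons show in the recess at top-crop (138,215), (177,226) and (215,237). I'll use depth to find which one stands proud.

```bash
python3 -c "
from h import *
for n in('top','scene'):
    d=np.load(f'pics/d_{n}.npy'); c=imaging.calibration(n); p=cv2.imread(f'pics/d_{n}.png')
    for y in(42,0,-42):
        u=proj(c,bp(58,y,-27)); a,b=u.round().astype(int)
        ws=np.array([np.append(unproj(c,i,j,d[j,i]),p[j,i].max()) for i in range(a-9,a+10) for j in range(b-9,b+10)])
        dist=np.hypot(*(ws[:,:2]-bp(58,y,0)[:2]).T)
        print(n,y,u.round(1),'z near',np.median(ws[dist<5,2]).round(1),'z floor',np.median(ws[(dist>14)&(dist<19),2]).round(1))
        # dark blob centre
        k=ws[(ws[:,3]<60)&(dist<16)]; print('  dark centroid',k[:,:3].mean(0).round(1),len(k),'expect',bp(58,y,0)[:2].round(1))
pp=[]
for n,f in(('top',12),('scene',12)):
    u=proj(imaging.calibration(n),bp(58,0,-27)).astype(int); p=cv2.imread(f'pics/d_{n}.png')[u[1]-20:u[1]+20,u[0]-33:u[0]+33]; pp.append(cv2.resize(p,None,fx=f,fy=f,interpolation=2)[:, :])
cv2.imwrite('pics/d_b.png',cv2.resize(np.vstack(pp),(480,582)))
"
```

```text
top 42 [378.5 204.3] z near 63.5 z floor 48.1
  dark centroid [nan nan nan] 0 expect [524.   48.8]
top 0 [397.6 209.3] z near 54.4 z floor 48.1
  dark centroid [nan nan nan] 0 expect [513.6   8.1]
top -42 [416.7 214.4] z near 53.7 z floor 48.5
  dark centroid [nan nan nan] 0 expect [503.1 -32.5]
scene 42 [307.1 161.7] z near 57.5 z floor 44.5
  dark centroid [524.1  54.2  55.5] 11 expect [524.   48.8]
scene 0 [302.6 148.7] z near 51.3 z floor 44.5
  dark centroid [512.   10.2  51.9] 3 expect [513.6   8.1]
scene -42 [298.3 136.3] z near 50.1 z floor 44.3
  dark centroid [501.4 -30.1  50. ] 4 expect [503.1 -32.5]<string>:11: RuntimeWarning: Mean of empty slice.
  ret = um.true_divide(
```

View pics/d_b.png

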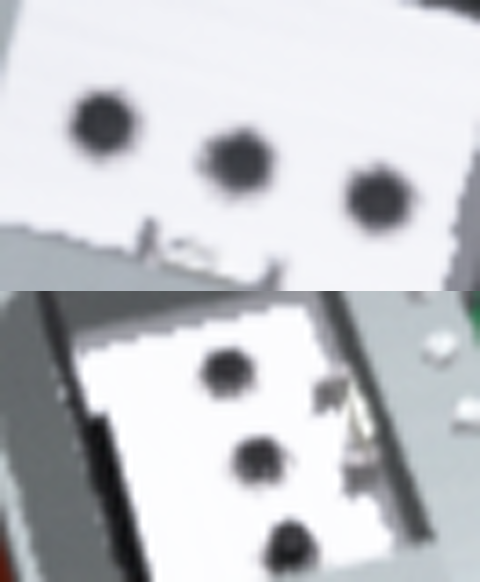

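Depth gives 63.5 against about 54 mm in the top view, and 57.5 against about 51 mm in the scene view. The tripped button is therefore the one at box y = +42, at world (524, 49).

Request:
servo_tool([
  {"fingers": 0,"delta_pos": [-20,-35,0],"roll": 0},
  {"fingers": 0,"delta_pos": [-20,-35,0],"roll": 0},
  {"fingers": 0,"delta_pos": [-20,-35,0],"roll": 0},
  {"fingers": 0,"delta_pos": [-20,-35,0],"roll": 0},
  {"fingers": 0,"delta_pos": [-20,-35,20],"roll": 0},
  {"fingers": 0,"delta_pos": [-5.5,-13.6,30],"roll": 0},
  {"fingers": 0,"delta_pos": [0,0,30],"roll": 0},
  {"fingers": 0,"delta_pos": [0,0,30],"roll": 0},
  {"fingers": 0,"delta_pos": [0,0,20],"roll": 0},
  {"fingers": 0,"delta_pos": [0,0,0],"roll": 0},
])

```text
time: 7.3
tcp_pos: [521.9, 47.4, 106.6]
tool_rot: [-0.002, 0.126, 0.992, -0.001]
wrist_force: [-0.2, 0.4, -0.6]
gripper_width: 0.1
```

```bash
python3 -c "
from h import *
todelta(bp(58,42,-31)); snap('e')
p=cv2.imread('pics/e_top.png')[100:270,310:510];p=cv2.resize(p,None,fx=3,fy=3,interpolation=2)
q=cv2.imread('pics/e_scene.png')[80:220,230:390];q=cv2.resize(q,None,fx=3.64,fy=3.64,interpolation=2)[:510]
h=min(len(p),len(q));r=np.hstack([p[:h],q[:h]]);r=cv2.resize(r,(800,int(h*800/r.shape[1])));cv2.imwrite('pics/e_z.png',r)"
```

```text
pos [521.9  47.4 106.6] F [-0.2  0.4 -0.6] t 7.3 tool y deg 75.49 roll need -0.0019
tool z [-0.0043 -0.001  -1.    ] delta tool [-1.9  2.  53.6] target [524.   48.8  53. ]
```

View pics/e_z.png

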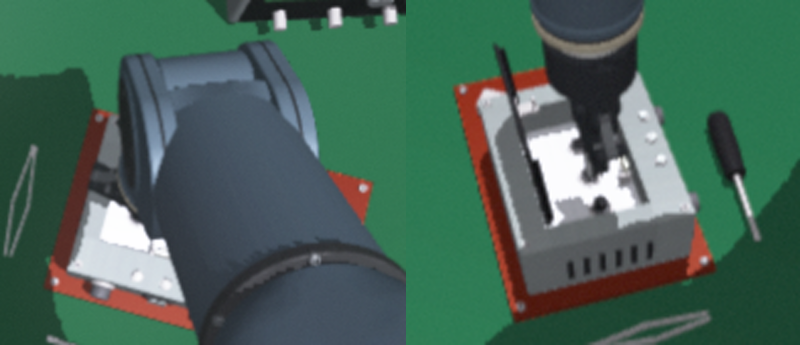

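Request:
servo_tool([
  {"fingers": 0,"delta_pos": [0,0,15],"roll": 0},
  {"fingers": 0,"delta_pos": [0,0,15],"roll": 0},
  {"fingers": 0,"delta_pos": [0,0,8],"roll": 0},
  {"fingers": 0,"delta_pos": [0,0,4],"roll": 0},
  {"fingers": 0,"delta_pos": [0,0,3],"roll": 0},
  {"fingers": 0,"delta_pos": [0,0,3],"roll": 0},
  {"fingers": 0,"delta_pos": [0,0,3],"roll": 0},
  {"fingers": 0,"delta_pos": [0,0,2],"roll": 0},
  {"fingers": 0,"delta_pos": [0,0,1],"roll": 0},
  {"fingers": 0,"delta_pos": [0,0,0],"roll": 0},
])

```text
time: 8.4
tcp_pos: [524.0, 48.6, 54.6]
tool_rot: [0.0, 0.126, 0.992, 0.0]
wrist_force: [1.9, -0.2, 1.4]
gripper_width: -0.2
```

Request:
servo_tool([
  {"fingers": 0,"delta_pos": [0,0,0.4],"roll": 0},
  {"fingers": 0,"delta_pos": [0,0,0.4],"roll": 0},
  {"fingers": 0,"delta_pos": [0,0,0.4],"roll": 0},
  {"fingers": 0,"delta_pos": [0,0,0.4],"roll": 0},
  {"fingers": 0,"delta_pos": [0,0,0.3],"roll": 0},
  {"fingers": 0,"delta_pos": [0,0,0.3],"roll": 0},
  {"fingers": 0,"delta_pos": [0,0,0],"roll": 0},
  {"fingers": 0,"delta_pos": [0,0,0],"roll": 0},
  {"fingers": 0,"delta_pos": [0,0,0],"roll": 0},
  {"fingers": 0,"delta_pos": [0,0,0],"roll": 0},
])

```text
time: 9.4
tcp_pos: [523.9, 48.6, 53.0]
tool_rot: [0.0, 0.126, 0.992, 0.0]
wrist_force: [-1.2, 0.7, 11.6]
gripper_width: -0.1
```

Request:
servo_tool([
  {"fingers": 0,"delta_pos": [0,0,-15],"roll": 0},
  {"fingers": 0,"delta_pos": [0,0,-30],"roll": 0},
  {"fingers": 0,"delta_pos": [0,0,-30],"roll": 0},
  {"fingers": 0,"delta_pos": [0,0,-35],"roll": 0},
  {"fingers": 0,"delta_pos": [0,0,-35],"roll": 0},
  {"fingers": 0,"delta_pos": [0,0,-35],"roll": 0},
  {"fingers": 0,"delta_pos": [0,30,-5],"roll": 0},
  {"fingers": 0,"delta_pos": [0,40,0],"roll": 0},
  {"fingers": 0,"delta_pos": [0,40,0],"roll": 0},
  {"fingers": 0,"delta_pos": [0,40,0],"roll": 0},
])

```text
time: 10.4
tcp_pos: [560.7, 195.1, 237.1]
tool_rot: [-0.001, 0.126, 0.992, -0.0]
wrist_force: [0.4, -0.0, -0.4]
gripper_width: 0.3
```

```bash
python3 -c "
from h import *
todelta(bp(-45,0,130)); snap('f')
for n in('top','scene'):
    d=np.load(f'pics/f_{n}.npy'); c=imaging.calibration(n)
    for y in(42,0,-42):
        a,b=proj(c,bp(58,y,-27)).round().astype(int)
        ws=np.array([unproj(c,i,j,d[j,i]) for i in range(a-9,a+10) for j in range(b-9,b+10)])
        dist=np.hypot(*(ws[:,:2]-bp(58,y,0)[:2]).T)
        print(n,y,'z near',np.median(ws[dist<5,2]).round(1),'z floor',np.median(ws[(dist>14)&(dist<19),2]).round(1))
p=cv2.imread('pics/f_top.png')[100:270,310:510];p=cv2.resize(p,None,fx=3,fy=3,interpolation=2)
q=cv2.imread('pics/f_scene.png')[80:220,230:390];q=cv2.resize(q,None,fx=3.64,fy=3.64,interpolation=2)[:510]
h=min(len(p),len(q));r=np.hstack([p[:h],q[:h]]);r=cv2.resize(r,(800,int(h*800/r.shape[1])));cv2.imwrite('pics/f_z.png',r)
# cover pose from depth in scene: points above 100mm
d=np.load('pics/f_top.npy');c=imaging.calibration('top')
W=np.array([unproj(c,i,j,d[j,i]) for i in range(340,460) for j in range(140,240)])
L=(W-HG); x=L@BX;y=L@BY;z=W[:,2]-84
m=(z>10)&(z<110)&(abs(y)<80)&(x>-30)&(x<40)
for a in range(10,110,20):
  k=m&(z>a)&(z<a+20); print(a,k.sum(),np.median(x[k]).round(1) if k.any() else '')
"
```

```text
pos [560.7 195.1 237.1] F [ 0.4 -0.  -0.4] t 10.4 tool y deg 75.56 roll need -0.0008
tool z [-1.1e-03 -4.0e-04 -1.0e+00] delta tool [-104.1 -192.7   23.1] target [613.4 -17.5 214. ]
top 42 z near nan z floor nan
top 0 z near 54.4 z floor 48.5
top -42 z near 54.5 z floor 48.5
scene 42 z near 50.3 z floor 44.3
scene 0 z near 50.6 z floor 44.6
scene -42 z near 50.0 z floor 44.3
10 189 -4.7
30 197 -3.1
50 230 -1.3
70 320 0.3
90 283 3.9
  return _methods._mean(a, axis=axis, dtype=dtype,
  ret = ret.dtype.type(ret / rcount)
```

View pics/f_z.png

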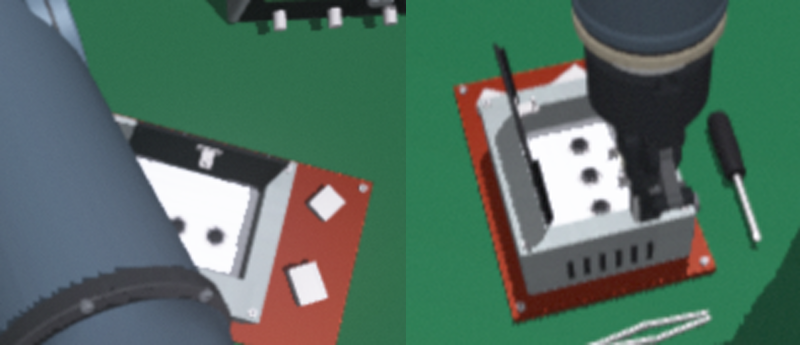

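Request:
servo_tool([
  {"fingers": 0,"delta_pos": [-30,-5,0],"roll": 0},
  {"fingers": 0,"delta_pos": [-30,-25,0],"roll": 0},
  {"fingers": 0,"delta_pos": [-30,-30,0],"roll": 0},
  {"fingers": 0,"delta_pos": [-14,-35,0],"roll": 0},
  {"fingers": 0,"delta_pos": [0,-35,0],"roll": 0},
  {"fingers": 0,"delta_pos": [0,-35,0],"roll": 0},
  {"fingers": 0,"delta_pos": [0,-28,10],"roll": 0},
  {"fingers": 0,"delta_pos": [0,0,10],"roll": 0},
  {"fingers": 0,"delta_pos": [0,0,0],"roll": 0},
  {"fingers": 0,"delta_pos": [0,0,0],"roll": 0},
])

```text
time: 11.5
tcp_pos: [613.5, -17.7, 217.1]
tool_rot: [-0.001, 0.125, 0.992, 0.0]
wrist_force: [0.3, 0.8, 0.4]
gripper_width: 0.0
```

```bash
python3 -c "
from h import *
todelta(bp(-45,0,70)); snap('g')
q=cv2.imread('pics/g_scene.png')[60:220,210:390];q=cv2.resize(q,None,fx=3.6,fy=3.6,interpolation=2);cv2.imwrite('pics/g_z.png',q)
th=np.radians([95,90,84,78,72,66,60,54,48,42,36,30,24,18,12,6,2]); r=np.interp(th,[0,np.radians(95)],[92,68])
x=-r*np.cos(th)+11; z=r*np.sin(th)
print(np.c_[np.degrees(th),x,z].round(1)); print(np.c_[-np.diff(x),-np.diff(z)].round(1).tolist())
"
```

```text
pos [613.5 -17.7 217.1] F [0.3 0.8 0.4] t 11.5 tool y deg 75.65 roll need 0.0009
tool z [-1.1e-03  8.0e-04 -1.0e+00] delta tool [ 0.2  0.2 63.1] target [613.4 -17.5 154. ]
[[ 95.   16.9  67.7]
 [ 90.   11.   69.3]
 [ 84.    3.6  70.4]
 [ 78.   -4.   70.7]
 [ 72.  -11.8  70.2]
 [ 66.  -19.6  68.8]
 [ 60.  -27.4  66.5]
 [ 54.  -35.1  63.4]
 [ 48.  -42.4  59.4]
 [ 42.  -49.5  54.5]
 [ 36.  -56.1  48.7]
 [ 30.  -62.1  42.2]
 [ 24.  -67.5  35. ]
 [ 18.  -72.2  27. ]
 [ 12.  -76.   18.5]
 [  6.  -79.    9.5]
 [  2.  -80.4   3.2]]
[[5.9, -1.5], [7.4, -1.1], [7.6, -0.3], [7.8, 0.5], [7.8, 1.4], [7.8, 2.3], [7.6, 3.2], [7.4, 4.0], [7.0, 4.9], [6.6, 5.7], [6.0, 6.5], [5.4, 7.3], [4.7, 7.9], [3.9, 8.5], [3.0, 9.0], [1.5, 6.3]]
```

View pics/g_z.png

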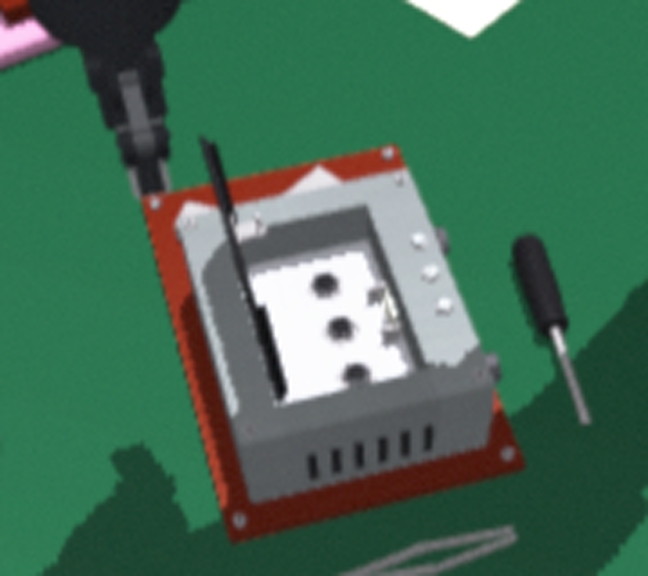

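The fingers stand behind the open cover, and all three buttons look alike.

Request:
servo_tool([
  {"fingers": 0,"delta_pos": [0,0,25],"roll": 0},
  {"fingers": 0,"delta_pos": [0,0,25],"roll": 0},
  {"fingers": 0,"delta_pos": [0,0,15],"roll": 0},
  {"fingers": 0,"delta_pos": [10,0,0],"roll": 0},
  {"fingers": 0,"delta_pos": [10,0,0],"roll": 0},
  {"fingers": 0,"delta_pos": [8,0,0],"roll": 0},
  {"fingers": 0,"delta_pos": [5.9,0,-1.5],"roll": 0},
  {"fingers": 0,"delta_pos": [7.4,0,-1.1],"roll": 0},
  {"fingers": 0,"delta_pos": [7.6,0,-0.3],"roll": 0},
  {"fingers": 0,"delta_pos": [0,0,0],"roll": 0},
])

```text
time: 12.6
tcp_pos: [565.7, -6.5, 155.9]
tool_rot: [0.0, 0.125, 0.992, 0.0]
wrist_force: [2.2, -1.4, 2.2]
gripper_width: 0.5
```

```bash
python3 -c "
from h import *
todelta(bp(4,0,70.7)); snap('h')
q=cv2.imread('pics/h_scene.png')[60:220,210:390];q=cv2.resize(q,None,fx=3.6,fy=3.6,interpolation=2);cv2.imwrite('pics/h_z.png',q)
"
```

```text
pos [565.7  -6.5 155.9] F [ 2.2 -1.4  2.2] t 12.6 tool y deg 75.59 roll need -0.0002
tool z [ 3.e-04  2.e-04 -1.e+00] delta tool [0.1 1.2 1.2] target [565.9  -5.3 154.7]
```

View pics/h_z.png

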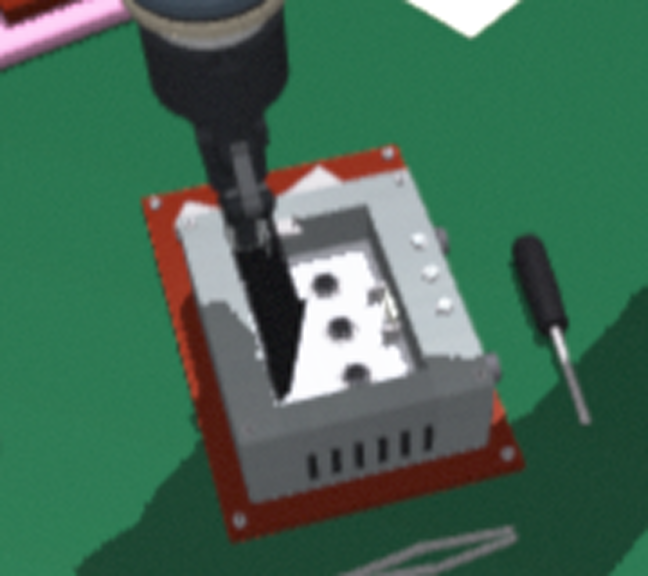

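The cover is following the fingers as planned.

Request:
servo_tool([
  {"fingers": 0,"delta_pos": [7.8,0,1],"roll": 0},
  {"fingers": 0,"delta_pos": [7.8,0,2],"roll": 0},
  {"fingers": 0,"delta_pos": [7.8,0,2.5],"roll": 0},
  {"fingers": 0,"delta_pos": [7.6,0,3.2],"roll": 0},
  {"fingers": 0,"delta_pos": [7.4,0,4],"roll": 0},
  {"fingers": 0,"delta_pos": [7,0,4.9],"roll": 0},
  {"fingers": 0,"delta_pos": [6.6,0,5.7],"roll": 0},
  {"fingers": 0,"delta_pos": [6,0,6.5],"roll": 0},
  {"fingers": 0,"delta_pos": [5.4,0,7.3],"roll": 0},
  {"fingers": 0,"delta_pos": [0,0,0],"roll": 0},
])

```text
time: 13.7
tcp_pos: [503.2, 9.3, 117.1]
tool_rot: [-0.002, 0.125, 0.992, -0.0]
wrist_force: [1.2, -0.4, 2.3]
gripper_width: 0.5
```

```bash
python3 -c "
from h import *
todelta(bp(81,0,3)); snap('i')
q=cv2.imread('pics/i_scene.png')[60:220,210:390];q=cv2.resize(q,None,fx=3.6,fy=3.6,interpolation=2);cv2.imwrite('pics/i_z.png',q)
"
```

```text
pos [503.2   9.3 117.1] F [ 1.2 -0.4  2.3] t 13.7 tool y deg 75.6 roll need -0.0
tool z [-0.003 -0.    -1.   ] delta tool [12.6  1.5 30.1] target [491.3  13.9  87. ]
```

View pics/i_z.png

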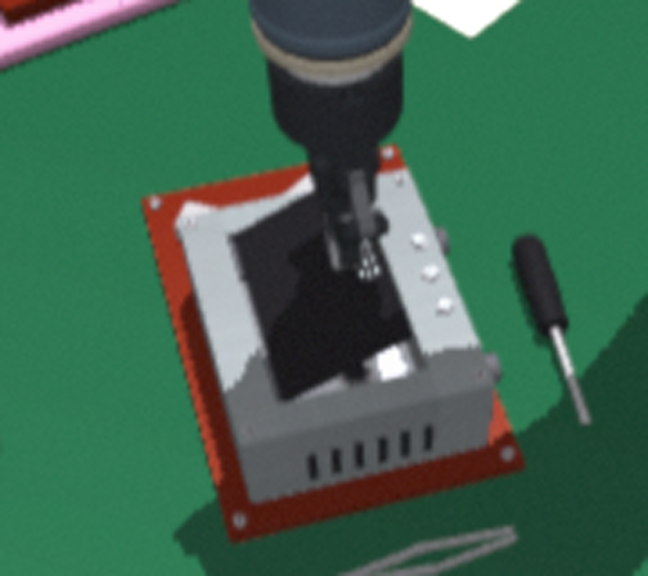

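Request:
servo_tool([
  {"fingers": 0,"delta_pos": [4.5,1,7.5],"roll": 0},
  {"fingers": 0,"delta_pos": [4,0,8],"roll": 0},
  {"fingers": 0,"delta_pos": [3,0,8],"roll": 0},
  {"fingers": 0,"delta_pos": [2,0,5],"roll": 0},
  {"fingers": 0,"delta_pos": [0,0,3],"roll": 0},
  {"fingers": 0,"delta_pos": [0,0,2],"roll": 0},
  {"fingers": 0,"delta_pos": [0,0,2],"roll": 0},
  {"fingers": 0,"delta_pos": [0,0,1],"roll": 0},
  {"fingers": 0,"delta_pos": [0,0,0],"roll": 0},
  {"fingers": 0,"delta_pos": [0,0,0],"roll": 0},
])

```text
time: 14.8
tcp_pos: [491.6, 13.5, 81.6]
tool_rot: [-0.001, 0.125, 0.992, -0.0]
wrist_force: [-2.2, 1.5, 4.3]
gripper_width: -0.1
```

```bash
python3 -c "
from h import *
todelta(bp(82,0,-5))
"
```

```text
pos [491.6  13.5  81.6] F [-2.2  1.5  4.3] t 14.8 tool y deg 75.58 roll need -0.0003
tool z [-1.1e-03  1.0e-04 -1.0e+00] delta tool [1.3 0.3 2.6] target [490.3  14.1  79. ]
```

Request:
servo_tool([
  {"fingers": 0,"delta_pos": [0,0,0.5],"roll": 0},
  {"fingers": 0,"delta_pos": [0,0,0.5],"roll": 0},
  {"fingers": 0,"delta_pos": [0,0,0.5],"roll": 0},
  {"fingers": 0,"delta_pos": [0,0,0.5],"roll": 0},
  {"fingers": 0,"delta_pos": [0,0,0.5],"roll": 0},
  {"fingers": 0,"delta_pos": [0,0,0.5],"roll": 0},
  {"fingers": 0,"delta_pos": [0,0,0],"roll": 0},
  {"fingers": 0,"delta_pos": [0,0,0],"roll": 0},
  {"fingers": 0,"delta_pos": [0,0,0],"roll": 0},
  {"fingers": 0,"delta_pos": [0,0,0],"roll": 0},
])

```text
time: 15.8
tcp_pos: [492.0, 13.3, 79.3]
tool_rot: [0.0, 0.126, 0.992, 0.0]
wrist_force: [-5.9, 2.1, 15.1]
gripper_width: -0.1
```

Request:
servo_tool([
  {"fingers": 0,"delta_pos": [0,0,-5],"roll": 0},
  {"fingers": 0,"delta_pos": [0,0,-10],"roll": 0},
  {"fingers": 0,"delta_pos": [0,0,-25],"roll": 0},
  {"fingers": 0,"delta_pos": [0,0,-30],"roll": 0},
  {"fingers": 0,"delta_pos": [0,0,-35],"roll": 0},
  {"fingers": 0,"delta_pos": [0,0,-35],"roll": 0},
  {"fingers": 0,"delta_pos": [0,40,-5],"roll": 0},
  {"fingers": 0,"delta_pos": [0,45,0],"roll": 0},
  {"fingers": 0,"delta_pos": [0,45,0],"roll": 0},
  {"fingers": 0,"delta_pos": [0,45,0],"roll": 0},
])

```text
time: 16.8
tcp_pos: [536.5, 184.3, 224.6]
tool_rot: [0.001, 0.126, 0.992, 0.0]
wrist_force: [1.0, -0.3, 0.1]
gripper_width: 0.1
```

Request:
servo_tool([
  {"fingers": 0,"delta_pos": [0,30,0],"roll": 0},
  {"fingers": 0,"delta_pos": [0,20,0],"roll": 0},
  {"fingers": 0,"delta_pos": [0,10,0],"roll": 0},
  {"fingers": 0,"delta_pos": [0,0,0],"roll": 0},
  {"fingers": 0,"delta_pos": [0,0,0],"roll": 0},
  {"fingers": 0,"delta_pos": [0,0,0],"roll": 0},
  {"fingers": 0,"delta_pos": [0,0,0],"roll": 0},
  {"fingers": 0,"delta_pos": [0,0,0],"roll": 0},
  {"fingers": 0,"delta_pos": [0,0,0],"roll": 0},
  {"fingers": 0,"delta_pos": [0,0,0],"roll": 0},
])

```text
time: 17.8
tcp_pos: [550.7, 240.8, 223.8]
tool_rot: [0.0, 0.126, 0.992, 0.0]
wrist_force: [0.7, -0.9, -0.7]
gripper_width: -0.0
```

```bash
python3 -c "
from h import *
todelta(bp(82,0,-5)); snap('j')
for n in ('top','scene'):
  d=np.load(f'pics/j_{n}.npy');d0=np.load(f'pics/a_{n}.npy');c=imaging.calibration(n)
  for r,y in((90,50),(90,-50),(60,0),(108,40),(108,-40)):
    a,b=proj(c,bp(r,y,0)).round().astype(int); f=lambda d:unproj(c,a,b,np.median(d[b-1:b+2,a-1:a+2]))[2].round(1)
    print(n,r,y,'z now',f(d),'before',f(d0))
p=cv2.imread('pics/j_top.png')[100:310,150:510];p=cv2.resize(p,None,fx=2.2,fy=2.2,interpolation=2);cv2.imwrite('pics/j_z.png',p)
"
```

```text
pos [550.7 240.8 223.8] F [ 0.7 -0.9 -0.7] t 17.8 tool y deg 75.56 roll need -0.0008
tool z [ 0.  0. -1.] delta tool [   1.9 -234.5  144.8] target [490.3  14.1  79. ]
top 90 50 z now 86.1 before 87.7
top 90 -50 z now 88.2 before 87.0
top 60 0 z now 85.8 before 86.7
top 108 40 z now 85.1 before 86.1
top 108 -40 z now 85.5 before 86.3
scene 90 50 z now 83.2 before 83.1
scene 90 -50 z now 83.8 before 82.5
scene 60 0 z now 82.8 before 82.4
scene 108 40 z now 82.2 before 81.8
scene 108 -40 z now 81.6 before 81.4
```

View pics/j_z.png

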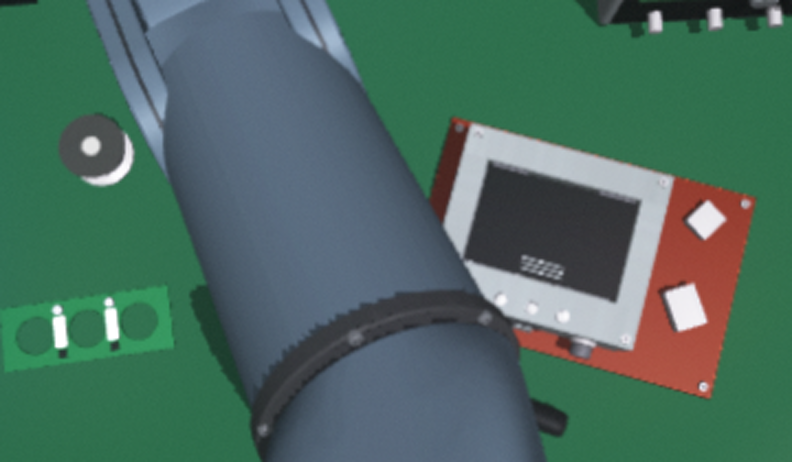

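View pics/j_scene.png

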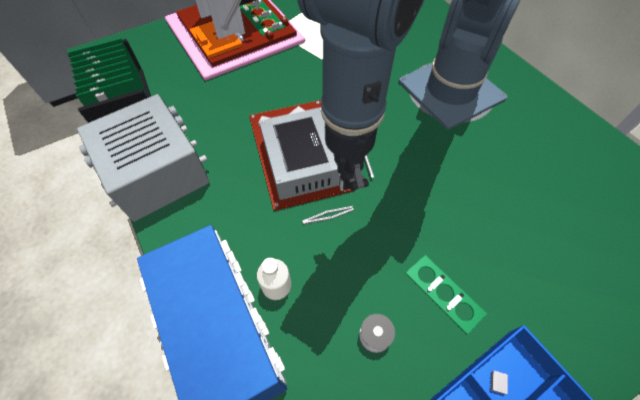

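The cover is shut and flush: its depth matches the starting picture within the camera noise of 1 to 2 mm. The tool hangs clear at z = 224 mm, and nothing else on the bench has moved.

```bash
python3 -c "
from h import *
print(workorder.finish_job())"
```

```text
the job is handed in; nothing more can be done
None
```

I reset the tripped breaker and closed the cover, and the job is handed in at about 18 s of the 58 s allowed; no verdict was reported.

1. **Opening:** I pressed the cover at the ribs with the closed fingers until it popped open. The pictures afterwards showed it standing upright.
2. **Button:** The tripped one was at the left end of the row, on the tweezers' side. I pushed it until it hit its stop (tip at z = 53.0 mm, 11.6 N). The scene camera then put it at 50.3 mm, against 50.6 and 50.0 mm for the other two. The top camera could not check it because the arm was in the way.
3. **Closing:** I swung the cover shut from behind, pressed it to its stop (15 N) and let go.

**Last checks:**
- **Cover:** It had stayed shut for over a second after release. Its depth matched the starting pictures within the camera noise of 1 to 2 mm, so flushness is known only to about that.
- **Robot:** The arm was clear of everything at z = 224 mm.
- **Loose things:** In the views where I could see them, they looked unmoved. I did not measure their positions.

No check failed. The two cameras differ by about 3 to 4 mm in absolute height, so I relied on differences within each view.

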